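# Seat the carrier plate on the stage pin and lock it

## Task

Lay the loose aluminium carrier plate on the grey stage, square to it, and slide it gently along the slot until its hole drops over the brass pin and the plate lies flat on the stage. Then swing the red retaining dog fully over the plate's front edge to lock it, let go, and leave the other things on the table where they are.

Things in the scene. Friction and masses are not known exactly. Their poses are not given: they have to be found in the camera images.
- carrier: Loose pale aluminium plate with six dark dimples, 100 (x) x 140 (y) x 8 mm, 0.3 to 0.5 kg, flat on the table at first. Origin: centre of its underside, z up. A round through hole, 14 mm wide, slightly chamfered, is centred on the origin. A half turn about z makes no difference to it. On the stage its x is to lie along the stage's x, either way round.
- handle (a point): Centre of the plate's blue bridge handle, 38 mm straight above the plate's origin (right over the hole), axes as the plate's. The bar runs along the plate's x: 60 long, 14 wide (y), 12 high. It stands on two 10 mm posts at x = -24 and +24 mm; between them the 24 mm space under the bar is free.
- stage: Grey stage, fixed, 186 (x) x 210 (y) mm, flat top 18 mm above the table. Origin: centre of its underside; x points away from the robot at yaw 0, z up. A black slot 60 mm long runs along y on its top, with a brass pin clamped in it. Pressing the plate on the stage and its pin with more than 60 N damages them.
- slot_mid (a point): Middle of the slot, on the stage's top: x = 15, y = 0, z = 18 mm in the stage's frame, same axes. The brass pin, 12 mm wide, 6 mm high with a slightly tapered tip, stands on the slot's centre line, anywhere from y = -22 to +22 mm of this point; its place is not measured. It stays put under permitted loads. A plate not dropped over it rides on it, 6 mm higher.
- dog (a joint): Angle (rad) of the red retaining dog, a flat bar on a vertical pivot. 0: open, along the stage's +y; grows clockwise from above; 1.57: along the stage's +x, over the plate's front edge; stop at 1.65. It stays where left; 1 to 2 N at its knob turns it. Bar 16 mm wide, reaching 52 mm from the pivot, from 10 to 18 mm above the stage's top: 2 mm over a seated plate, but it strikes one that is not down.
- dog_pivot (a point): Pivot axis of the dog, at the stage's top face: x = -75, y = -48, z = 18 mm in the stage's frame (near its front, robot-side edge).
- dog_knob (a point): Centre of the top of the dog's upright black thumb post: 12 mm wide, 30 mm tall above the bar, its axis 30 mm from the pivot, its top 48 mm above the stage's top (66 mm above the table).
- jar_red: White bottle with a red cap, 59 mm wide, 126 mm tall, loose, a bystander. Origin: centre of its underside.
- petri_dish: Clear petri dish, 64 mm wide, 17 mm tall, loose, a bystander. Origin: centre of its underside.
- dropper: Green dropper bottle with a red bulb, 38 mm wide, 109 mm tall, loose, a bystander. Origin: centre of its underside.

How it is judged:
On the way, in this order (a step that is already met when the one before it is completed fails the run):
1. the plate has dropped over the pin and lies flat on the stage, the dog still open (z of carrier in the frame of slot_mid between -0.003 and 0.0015 m and x of carrier in the frame of slot_mid between -0.005 and 0.005 m and y of carrier in the frame of slot_mid between -0.027 and 0.027 m and angle between carrier's own z axis and vertical below 0.03 rad and value of joint dog below 1 rad), for 0.2 s.
2. the dog is swung over the plate's edge (value of joint dog above 1.35 rad), for 0.2 s.
At the end, for the whole second after the job is handed in: The plate lies flat on the stage (within 1.5 mm of its top, tilted less than 0.03 rad) with its hole over the pin (origin within 5 mm of the slot's centre line and 27 mm of its middle along it), square to the stage within 0.15 rad, at rest, and the dog stands at more than 1.35 rad over its edge (z of carrier in the frame of slot_mid between -0.003 and 0.0015 m and x of carrier in the frame of slot_mid between -0.005 and 0.005 m and y of carrier in the frame of slot_mid between -0.027 and 0.027 m and angle between carrier's own z axis and vertical below 0.03 rad and angle between the x axis of carrier and the x axis of stage, either way round below 0.15 rad and linear speed of carrier below 0.01 m/s and value of joint dog above 1.35 rad); the robot touches nothing.
It fails at once if the plate is pressed or dropped on the stage or its pin with more than 60 N (contact force between carrier and stage above 60 N).
It fails at once if a bystander (red-capped bottle, petri dish, green dropper bottle) is moved more than 20 mm (distance of any of jar_red, petri_dish, dropper from where it was at the start of the episode above 0.02 m).
It also fails if it takes over 72 s, if anything falls off the work surface, if the arm or the gripper's body presses on something with over 40 N, if the wrist force passes 120 N, or if a joint passes its speed limit or range.

## Robot

A 6-joint arm with a two-finger parallel gripper is mounted at the origin on a cart in front of the work surface, level with it; the furniture and walls round the work are solid. World frame = base frame: x ahead of the robot, y to its left, z up, the work surface at z = 0. Lengths are in m, angles in rad, forces in N, time in s.
With the tool pointing down it reaches from about 0.325 to 0.925 m from the base axis. Payload 3.1 kg.
Tool frame: the origin (TCP) lies midway between the tips of the shut fingers; the grasp point (between the pads) lies 19 mm behind it; z points along the fingers, y is the line along which they close (so a half turn about z gives the same grasp; the last joint's range is limited). The gripper opens to 85 mm and grips with 20 to 120 N. Pads are 22 mm wide; open, the fingers measure 114 mm over their backs; the gripper's body (76 mm by 85 mm) begins 54 mm behind the grasp point. The pads swing forward as they close: fully open they stand 13 mm farther back than shut.
Start: joints at [1.05, 0.217, 1.613, -0, 1.311, -0.112], TCP at [0.248, 0.574, 0.231] pointing down, gripper open.
Joint ranges: [-2.75, 2.75], [-0.78, 2.1], [0.31, 2.55], [-1.13, 4.27], [0.13, 2.63], [-2.58, 2.58]. Speed limits (rad/s): [2.79, 2.79, 3.14, 3.14, 3.14, 3.14].

## Interface

Orientations are given as a unit quaternion [x, y, z, w].
In Python, from plant import sensors, eyes, ctrl, models gives the robot as it stands.
- The arm moves only by the shell command python3 -m handwheel 'ROWS'. ROWS is a JSON object of lists of equal length, an entry for each row: "travel": the shift along the world's x, y, z scaled (see below), a list of three; "angular": the turn, a rotation vector about the world's x, y, z scaled (see below), a list of three; "gripper": the finger opening in mm, from 0 to 85.4. A call has 1 to 12 rows; each row shifts and turns the commanded pose from where the row before left it; what a row does not reach is not made up. The controller multiplies each number of a shift by 12 cm and each number of a turn by 120 degrees. A row lasts 1/12 s, in which the tool goes at most 41.7 mm and 7.16 degrees, less where a joint would pass 70% of its speed; a pose out of reach is approached as far as the arm can. A call with a number of a shift or a turn outside -1 to 1 is refused whole. A call with a gripper value outside its range is refused whole. The fingers move at their own pace and stop on an object; the grip force is fixed at half the most. Time passes only in rows, so rows that do not move let the fingers close. It gives the time, the measured TCP pose, the force, the opening and the grip force at its end, in the units of the state.
- sensors.get_obs(): the state, without advancing time (a new reading comes with each control period).
- eyes.snapshot(name): name is "scene" or "top"; returns the picture (420x560x3 uint8, blue, green, red); there is no depth.
- eyes.camera_model(name): a dict with "vertical_fov" (degrees; the focal length in pixels is half the picture's height over the tangent of half this angle, whatever the lens; pixels are square), "cx", "cy" (the principal point, pixels), "world_to_cam" (4x4, takes a point from world to camera coordinates). Camera axes: x right, y down, z forward; pixel columns grow to the right and rows downward; lengths in m; the calibration is good to about 2 mm. A picture is of the moment at which its call begins. camera_model takes no time and is no camera call.
- ctrl.hand_in(): hands the job in; it is judged then, once.
Trained networks look in the newest picture that a camera, given by its name, has taken for a name from the list of things; names that differ only in an ending like _2 or _b are one class to them, and where a whole thing is asked for, a point or a joint stands for the part that bears it (a point fixed in the world has none). Each returns a list of dicts, best first, with "confidence" (0 to 1); they miss things now and then, are a little off and sometimes report something else, mostly with a low value. They report only what shows in the picture. A call takes as long as a camera call.
- models.recognise(thing, camera): "at" ([x, y, z] in m, in world coordinates, good to about 4 mm: the middle of the surface that is visible of it).
- models.regions_of(thing, camera): "region" (420x560 bool, what is visible of it).
- models.pinpoint(thing, camera): "at" ([x, y, z] in m, in world coordinates, good to about 4 mm: a listed point, or the origin of a listed thing).
The state is a dict: "time": time; "joint_pos": joint angles; "joint_vel": joint speeds; "joint_torque": joint torques, N m; "tcp_pos": TCP position; "tcp_rot": TCP orientation; "ft_force": force on the tool from outside, world axes, zero at the start; "torque": the same for the moment, N m; "width": opening from 0.0 (shut) to 1.0 (fully open); "gripper_force": force on a finger pad.
Only numpy, scipy, OpenCV 4.12 (cv2) and the standard library are available. Lean on these libraries where they do the work, as an engineer would, in place of code of your own. Each camera call takes 0.05 s, during which the arm holds its last target. There are 200 camera calls.

## Working session

There is one attempt and no reset: what is moved stays moved. The work goes in short steps, Python scripts to look and compute and a shell command to move; the robot and the scene stay as the last step left them, time stands still between calls to the robot, and variables do not carry over. Pictures are saved under pics/ and viewed, at most 10 in all, crops included, and the job is handed in when it is done.

```bash
ls; mkdir -p pics
cat > h.py <<'E'
import numpy as np,cv2
from plant import sensors,eyes,ctrl,models
def K(n):
    c=eyes.camera_model(n);f=210/np.tan(np.radians(c["vertical_fov"])/2)
    return f,c["cx"],c["cy"],np.array(c["world_to_cam"])
def proj(p,n):
    f,cx,cy,T=K(n);q=T[:3,:3]@np.array(p)+T[:3,3];return np.array([f*q[0]/q[2]+cx,f*q[1]/q[2]+cy])
def onplane(uv,z,n):
    f,cx,cy,T=K(n);R=T[:3,:3];o=-R.T@T[:3,3];d=R.T@np.array([(uv[0]-cx)/f,(uv[1]-cy)/f,1]);return o+d*(z-o[2])/d[2]
def tri(pts):
    A=[];b=[]
    for uv,n in pts:
        f,cx,cy,T=K(n);R=T[:3,:3];o=-R.T@T[:3,3];d=R.T@np.array([(uv[0]-cx)/f,(uv[1]-cy)/f,1]);d/=np.linalg.norm(d)
        P=np.eye(3)-np.outer(d,d);A.append(P);b.append(P@o)
    return np.linalg.solve(sum(A),sum(b))
E
python3 - <<'E'
from h import *
for n in("scene","top"):
    cv2.imwrite(f"pics/{n}0.png",eyes.snapshot(n)); print(n,K(n))
    for t in("carrier","handle","stage","slot_mid","dog_pivot","dog_knob","jar_red","petri_dish","dropper"):
        print(t,[(np.round(d["at"],3),round(d["confidence"],2)) for d in models.pinpoint(t,n)[:2]])
o=sensors.get_obs();print(o)
E
```

```text
pics
scene (np.float64(426.43030100696535), 280.7961635608204, 211.29896936643203, array([[ 7.07153206e-01, -7.07059798e-01,  8.86123424e-04,
        -3.50345002e-01],
       [-4.24117636e-01, -4.25175757e-01, -7.99593526e-01,
         3.22422424e-01],
       [ 5.65737195e-01,  5.65059305e-01, -6.00540929e-01,
         6.64767757e-01],
       [ 0.00000000e+00,  0.00000000e+00,  0.00000000e+00,
         1.00000000e+00]]))
carrier [(array([0.568, 0.27 , 0.003]), 0.84)]
handle [(array([0.568, 0.267, 0.04 ]), 0.83)]
stage [(array([ 0.593, -0.07 , -0.005]), 0.58)]
slot_mid [(array([ 0.61 , -0.07 ,  0.019]), 0.72), (array([ 0.524, -0.127,  0.019]), 0.38)]
dog_pivot [(array([ 0.524, -0.128,  0.02 ]), 0.88), (array([0.57, 0.27, 0.04]), 0.72)]
dog_knob [(array([ 0.522, -0.096,  0.067]), 0.69)]
jar_red [(array([ 0.788,  0.023, -0.002]), 0.84)]
petri_dish [(array([0.377, 0.089, 0.003]), 0.83)]
dropper [(array([ 0.72 ,  0.349, -0.   ]), 0.55)]
top (np.float64(382.33824218576353), 281.2610258647714, 207.66900036184768, array([[ 0.00879151, -0.99976716, -0.01970615,  0.08946933],
       [-0.999019
[... 715 characters left out ...]
nt_pos': array([ 1.04981834e+00,  2.16880294e-01,  1.61338119e+00, -1.20047146e-06,
        1.31129038e+00, -1.12203364e-01]), 'joint_vel': array([-7.22317226e-04, -3.76144077e-05, -1.93894658e-04,  1.70990207e-03,
       -7.61995811e-04,  6.11165380e-04]), 'joint_torque': array([-1.97946392e-04, -3.96900094e+01, -3.04263282e+01, -5.46255649e-06,
        7.99063582e-04,  2.66299520e-05]), 'tcp_pos': array([0.2484227 , 0.57353505, 0.23132233]), 'tcp_rot': array([2.02967110e-01, 9.79185555e-01, 1.91984491e-05, 6.90008303e-06]), 'ft_force': array([-0.58578724,  0.20687243, -1.36066797]), 'torque': array([ 0.00083821, -0.01125825, -0.01465898]), 'gripper_force': 0.0, 'width': 1.0005943446284689}
```

View pics/top0.png

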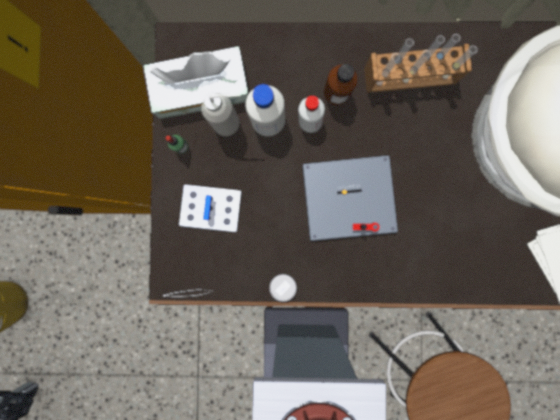

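View pics/scene0.png

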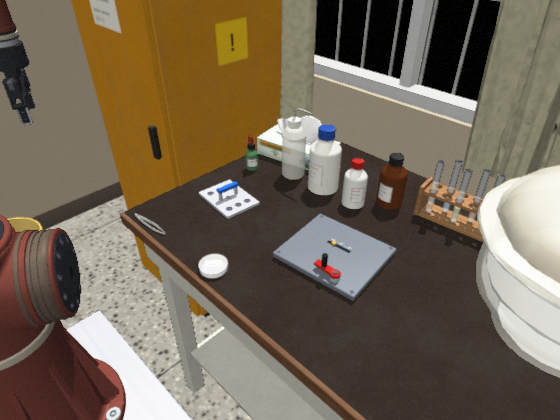

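The top view shows the plate at about (210,208), with its long side across the picture. The stage is at about (350,198) with the brass pin near (343,190) in the slot, and the red dog is at about (366,227), pointing left (+y, open). The scene view agrees: handle at (228,187), pin near (335,242), knob at (324,258).

Run:
```python
from h import *
C={}
for n in("scene","top"):
    im=eyes.snapshot(n)
    for t in("carrier","handle","stage"):
        r=models.regions_of(t,n)
        if not r: print(n,t,"none");continue
        m=r[0]["region"].astype(np.uint8)
        cs,_=cv2.findContours(m,0,2);c=max(cs,key=cv2.contourArea)
        h=cv2.convexHull(c)
        q=cv2.approxPolyN(h,4).reshape(-1,2) if t!="handle" else None
        print(n,t,round(r[0]["confidence"],2),cv2.contourArea(c),None if q is None else q.tolist())
        if q is not None:
            z=.008 if t=="carrier" else .018
            w=np.array([onplane(p,z,n) for p in q]);print(np.round(w[:,:2],3).tolist(),"mean",np.round(w.mean(0),4))
            print("sides",[round(float(np.linalg.norm(w[i]-w[i-1])),3) for i in range(4)],"ang",[round(float(np.degrees(np.arctan2(*(w[i]-w[i-1])[1::-1])))%90,1) for i in range(4)])
    hsv=cv2.cvtColor(im,cv2.COLOR_BGR2HSV)
    blue=cv2.inRange(hsv,(100,120,60),(130,255,255));p=proj((.568,.268,.04),n).astype(int)
    mk=np.zeros_like(blue);cv2.circle(mk,tuple(map(int,p)),22,255,-1);b=blue&mk
    ys,xs=np.nonzero(b);print(n,"blue",len(xs),cv2.minAreaRect(np.c_[xs,ys].astype(np.float32)))
    s=proj((.595,-.07,.018),n).astype(int)
    cr=im[s[1]-50:s[1]+50,s[0]-60:s[0]+60];big=cv2.resize(cr,None,fx=4,fy=4,interpolation=cv2.INTER_CUBIC)
    C[n]=big;print("crop origin",s-[60,50])
cv2.imwrite("pics/crop1.png",np.hstack([cv2.resize(C["top"],(400,333)),cv2.resize(C["scene"],(400,333))]))
```

```text
scene carrier 0.79 1234.5 [[259, 203], [227, 219], [196, 193], [233, 178]]
[[0.605, 0.19], [0.503, 0.196], [0.517, 0.344], [0.635, 0.331]] mean [0.5652 0.2653 0.008 ]
sides [0.144, 0.102, 0.148, 0.119] ang [78.0, 86.6, 84.9, 84.0]
scene handle 0.78 1176.5 None
scene stage 0.66 5661.0 [[398, 249], [352, 301], [268, 255], [320, 213]]
[[0.697, -0.169], [0.503, -0.189], [0.478, 0.022], [0.675, 0.042]] mean [ 0.5881 -0.0735  0.018 ]
sides [0.212, 0.195, 0.212, 0.198] ang [6.0, 5.9, 6.8, 5.6]
scene blue 115 ((227.39599609375, 186.8485565185547), (5.859983921051025, 21.506746292114258), 64.98310089111328)
crop origin [274 199]
top carrier 0.94 2217.0 [[242, 191], [236, 230], [179, 226], [183, 183]]
[[0.61, 0.191], [0.515, 0.204], [0.523, 0.345], [0.629, 0.337]] mean [0.5692 0.2692 0.008 ]
sides [0.147, 0.097, 0.14, 0.106] ang [82.7, 82.0, 86.5, 85.8]
top handle 0.81 2179.5 None
top stage 0.91 6529.0 [[398, 232], [309, 240], [303, 164], [389, 155]]
[[0.514, -0.186], [0.492, 0.027], [0.676, 0.042], [0.699, -0.165]] mean [ 0.5953 -0.0705  0.018 ]
sides [0.187, 0.214, 0.184, 0.209] ang [6.4, 5.7, 4.8, 6.3]
top blue 125 ((207.3846435546875, 207.42312622070312), (5.581562519073486, 23.318531036376953), 7.125016689300537)
crop origin [289 147]
```

View pics/crop1.png

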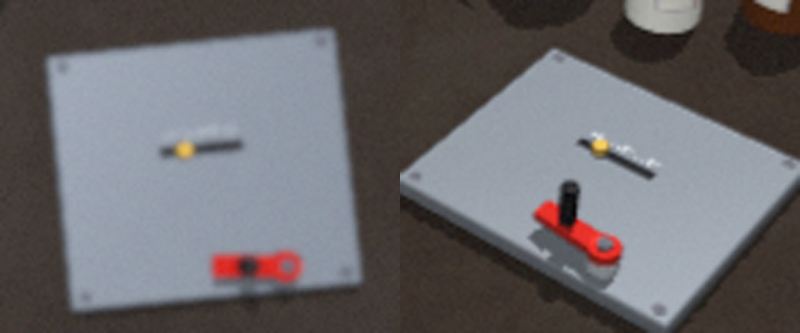

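The crop shows the pin at crop pixel (185,149) in the top view, left of the slot's middle (slot from 160 to 242), and at (200,146) in the scene half. The dog is open. Next I'll refine the pin, the handle and the yaws.

Run:
```python
from h import *
H={};P={};BL={};KN={}
for n in("scene","top"):
    im=eyes.snapshot(n);hsv=cv2.cvtColor(im,cv2.COLOR_BGR2HSV)
    def near(mask,p,r):
        mk=np.zeros_like(mask);cv2.circle(mk,tuple(int(round(v)) for v in proj(p,n)),r,255,-1);ys,xs=np.nonzero(mask&mk);return np.c_[xs,ys].astype(float)
    y=near(cv2.inRange(hsv,(15,100,120),(35,255,255)),(.613,-.06,.02),14);P[n]=y.mean(0)
    b=near(cv2.inRange(hsv,(100,120,60),(130,255,255)),(.568,.268,.04),22);H[n]=b.mean(0)
    v=np.linalg.svd(b-b.mean(0))[2][0];a=onplane(b.mean(0)+8*v,.044,n)-onplane(b.mean(0)-8*v,.044,n)
    print(n,"bar ang",np.degrees(np.arctan2(a[1],a[0]))%180)
    w=near(cv2.inRange(hsv,(0,0,170),(180,60,255)),(.568,.268,.008),52)
    m=np.zeros(im.shape[:2],np.uint8);m[w[:,1].astype(int),w[:,0].astype(int)]=255
    cs,_=cv2.findContours(m,0,2);c=max(cs,key=cv2.contourArea);h=cv2.convexHull(c)
    wp=np.array([onplane(p[0],.008,n)[:2] for p in h]);print(n,"plate rect",cv2.minAreaRect((wp*1000).astype(np.float32)))
    r=near(cv2.inRange(hsv,(0,150,100),(6,255,255))|cv2.inRange(hsv,(174,150,100),(180,255,255)),(.525,-.11,.03),25)
    v=np.linalg.svd(r-r.mean(0))[2][0];a=onplane(r.mean(0)+5*v,.036,n)-onplane(r.mean(0)-5*v,.036,n);print("dog bar ang",np.degrees(np.arctan2(a[1],a[0]))%180,onplane(r.mean(0),.036,n))
print(P,H)
pin=tri([(P[n],n) for n in P]);print("pin",pin)
print("handle",tri([(H[n],n) for n in H]))
s=np.array([.611,-.068]);t=np.radians(5.9);d=pin[:2]-s
print("pin in slot",d@[np.cos(t),np.sin(t)],d@[-np.sin(t),np.cos(t)])
for uv in((337,192.6),(361.6,190.5)): print("slot end",onplane(uv,.018,"top"))
R=np.array([.595,-.0715]);print("slot_mid from stage",R+.015*np.array([np.cos(t),np.sin(t)]),"pivot",R+[-.075*np.cos(t)+.048*np.sin(t),-.075*np.sin(t)-.048*np.cos(t)])
```

```text
scene bar ang 175.1281247656648
scene plate rect ((566.544677734375, 269.9264831542969), (141.8107452392578, 101.2379150390625), 84.28201293945312)
dog bar ang 90.80549040508156 [ 0.5212219  -0.10881911  0.036     ]
top bar ang 174.12966819060068
top plate rect ((568.3724365234375, 270.1541442871094), (141.6876983642578, 101.68791961669922), 84.28205108642578)
dog bar ang 89.8159833041291 [ 0.52587364 -0.10291185  0.036     ]
{'scene': array([333.7, 242.8]), 'top': array([343.72222222, 191.61111111])} {'scene': array([227.4       , 186.79130435]), 'top': array([207.21774194, 207.34677419])}
pin [ 0.60930291 -0.05574569  0.02049755]
handle [0.5678761  0.26948741 0.03884613]
pin in slot -0.00042845306388470734 0.0123638443773182
slot end [ 0.60712105 -0.04005129  0.018     ]
slot end [ 0.61261966 -0.09917551  0.018     ]
slot_mid from stage [ 0.60992054 -0.06995811] pivot [ 0.52533133 -0.12695518]
```

Carrier yaw is −5.7° at (0.568, 0.270). The handle measures z = 38.8 mm against 38 expected. Stage yaw is +5.8°, and the pin is at (0.6095, −0.0555), on the slot line. Now I'll move above the handle.

```bash
python3 -m handwheel '{"travel":[[0.2215,-0.211,-0.05],[0.2215,-0.211,-0.05],[0.2215,-0.211,-0.05],[0.2215,-0.211,-0.08],[0.2215,-0.211,-0.08],[0.2215,-0.211,-0.08],[0.2215,-0.211,-0.08],[0.2215,-0.211,-0.08],[0.2215,-0.211,-0.08],[0.2215,-0.211,-0.1],[0.2215,-0.211,-0.1],[0.2215,-0.211,-0.1]],"angular":[[0,0,0.0123],[0,0,0.0123],[0,0,0.0123],[0,0,0.0123],[0,0,0.0123],[0,0,0.0123],[0,0,0.0123],[0,0,0.0123],[0,0,0.0123],[0,0,0.0123],[0,0,0.0123],[0,0,0.0123]],"gripper":[60,60,60,60,60,60,60,60,60,60,60,60]}'
```

```text
time: 2.5
tcp_pos: [0.5687, 0.2683, 0.1194]
tcp_rot: [0.049, 0.999, 0.0, 0.0]
ft_force: [0.0, 0.2, -0.4]
width: 0.701
gripper_force: 0.0
```

```bash
python3 -m handwheel '{"travel":[[-0.005,0.007,-0.24],[-0.005,0.007,-0.24],[0,0,-0.2],[0,0,-0.1],[0,0,-0.048],[0,0,0],[0,0,0],[0,0,0],[0,0,0],[0,0,0],[0,0,0],[0,0,0]],"angular":[[0,0,0],[0,0,0],[0,0,0],[0,0,0],[0,0,0],[0,0,0],[0,0,0],[0,0,0],[0,0,0],[0,0,0],[0,0,0],[0,0,0]],"gripper":[60,60,60,60,60,60,10,10,10,10,10,10]}'
```

```text
time: 3.5
tcp_pos: [0.5677, 0.2717, 0.0225]
tcp_rot: [0.05, 0.999, 0.0, 0.002]
ft_force: [-0.5, -1.1, 5.3]
width: 0.149
gripper_force: 60.6
```

```bash
python3 -m handwheel '{"travel":[[0,0,0.1],[0,0,0.2],[0,0,0.2],[0,0,0.146],[0.02,-0.15,0],[0.03,-0.25,0],[0.04,-0.3,0],[0.04,-0.3,0],[0.04,-0.3,0],[0.04,-0.3,0],[0.04,-0.3,0],[0.04,-0.3,0]],"angular":[[0,0,0],[0,0,0],[0,0,0],[0,0,0],[0,0,0.012],[0,0,0.012],[0,0,0.012],[0,0,0.012],[0,0,0.012],[0,0,0.012],[0,0,0.012],[0,0,0.012]],"gripper":[10,10,10,10,10,10,10,10,10,10,10,10]}'
python3 -m handwheel '{"travel":[[0.03,-0.25,0],[0.018,-0.15,0],[0,-0.028,0],[0,0,0],[0,0,0]],"angular":[[0,0,0],[0,0,0],[0,0,0],[0,0,0],[0,0,0]],"gripper":[10,10,10,10,10]}'
cat > pl.py <<'E'
from h import *
def plate(n,z):
    im=eyes.snapshot(n);r=models.regions_of("carrier",n)
    hsv=cv2.cvtColor(im,cv2.COLOR_BGR2HSV)
    m=cv2.inRange(hsv,(0,0,170),(180,60,255))
    t=sensors.get_obs()["tcp_pos"];mk=np.zeros_like(m);cv2.circle(mk,tuple(int(round(v)) for v in proj((t[0],t[1],z),n)),56,255,-1)
    cs,_=cv2.findContours(m&mk,0,2);cs=[c for c in cs if cv2.contourArea(c)>150]
    h=cv2.convexHull(np.vstack(cs));wp=np.array([onplane(p[0],z,n)[:2] for p in h])
    out=[cv2.minAreaRect((wp*1000).astype(np.float32))]
    if r:
        c=max(cv2.findContours(r[0]["region"].astype(np.uint8),0,2)[0],key=cv2.contourArea);h=cv2.convexHull(c)
        out.append((r[0]["confidence"],cv2.minAreaRect((np.array([onplane(p[0],z,n)[:2] for p in h])*1000).astype(np.float32))))
    return im,out
E
python3 - <<'E'
from pl import *
o=sensors.get_obs();print(o["tcp_pos"],o["tcp_rot"],o["ft_force"],o["torque"])
z=o["tcp_pos"][2]-.019+.038-.038+.008
ims=[]
for n in("top","scene"):
    im,r=plate(n,o["tcp_pos"][2]-.0225+.008);print(n,r)
    p=proj(o["tcp_pos"],n).astype(int);ims.append(cv2.resize(im[max(0,p[1]-60):p[1]+60,p[0]-60:p[0]+60],(400,400),interpolation=cv2.INTER_CUBIC))
cv2.imwrite("pics/held.png",np.hstack(ims))
E
```

```text
time: 4.5
tcp_pos: [0.5996, 0.0061, 0.0971]
tcp_rot: [-0.051, 0.999, 0.0, -0.001]
ft_force: [0.4, 0.7, -3.9]
width: 0.143
gripper_force: 59.3
time: 4.92
tcp_pos: [0.6057, -0.0433, 0.0971]
tcp_rot: [-0.05, 0.999, 0.001, -0.001]
ft_force: [-0.5, -0.1, -3.9]
width: 0.146
gripper_force: 59.3
[ 0.60566715 -0.0432503   0.09711121] [-5.03906475e-02  9.98728807e-01  7.45505420e-04 -9.98434314e-04] [-0.50607071 -0.14420411 -3.85571024] [ 0.01335809  0.05192977 -0.03879666]
top [((585.0670166015625, 13.84050178527832), (166.3809814453125, 51.75270462036133), 0.3217180371284485), (0.98, ((601.7470092773438, 8.327107429504395), (101.38482666015625, 40.46177291870117), 0.3164554834365845))]
scene [((596.5062866210938, -75.38592529296875), (232.56622314453125, 141.5126953125), 74.1833724975586), (0.58, ((602.0408325195312, -44.82928466796875), (110.51646423339844, 146.23440551757812), 5.664310932159424))]
```

View pics/held.png

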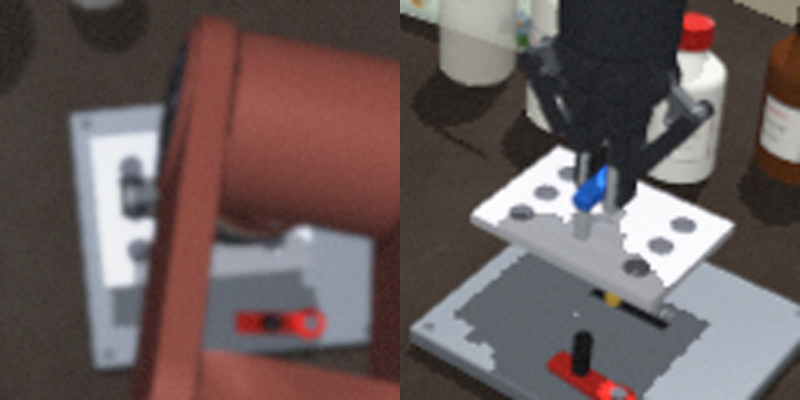

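The plate is held level over the stage. In the top half its left edge runs from crop (92,138) to (105,288), and the arm hides the right side. In the scene half the pin is at (613,300), and the near plate corners are at (470,215), (655,305) and (733,228).

Run:
```python
from h import *
t=sensors.get_obs()["tcp_pos"];th=np.radians(5.8);y=np.array([-np.sin(th),np.cos(th)]);x=np.array([np.cos(th),np.sin(th)])
z=t[2]-.0225+.008
p=proj(t,"top").astype(int);a,b=[onplane(p-60+np.array(c)/(400/120),z,"top")[:2] for c in((92,138),(105,288))]
print(a,b,np.linalg.norm(a-b),np.degrees(np.arctan2(*(a-b)[::-1])),"ctr",(a+b)/2-.07*y)
p=proj(t,"scene").astype(int);q=[onplane(p-60+np.array(c)/(400/120),z,"scene")[:2] for c in((70,213),(255,298),(333,228),(158,148))]
q=np.array(q);print(q,q.mean(0),[np.linalg.norm(q[i]-q[i-1]) for i in range(4)])
```

```text
[0.65132657 0.0297591 ] [0.55007547 0.02047203] 0.10167613279387808 5.240689267129502 ctr [ 0.60777496 -0.04452608]
[[ 0.55074671  0.02362363]
 [ 0.56959721 -0.11568232]
 [ 0.66067019 -0.10865191]
 [ 0.64847601  0.03180601]] [ 0.60737253 -0.04222615] [np.float64(0.09807123113461184), np.float64(0.14057556213130554), np.float64(0.09134393341213312), np.float64(0.14098625580046337)]
```

```bash
python3 -m handwheel '{"travel":[[0.006,0,-0.1],[0.006,0,-0.1],[0,0,-0.1],[0,0,-0.06],[0,0,-0.023],[0,0,0]],"angular":[[0,0,0],[0,0,0],[0,0,0],[0,0,0],[0,0,0],[0,0,0]],"gripper":[10,10,10,10,10,10]}'
python3 -m handwheel '{"travel":[[0,0,-0.008],[0,0,-0.008],[0,0,0]],"angular":[[0,0,0],[0,0,0],[0,0,0]],"gripper":[10,10,10]}'
```

```text
time: 5.62
tcp_pos: [0.6066, -0.0437, 0.0497]
tcp_rot: [-0.051, 0.999, 0.0, -0.002]
ft_force: [-0.2, 0.1, -4.5]
width: 0.149
gripper_force: 59.2
time: 5.87
tcp_pos: [0.6088, -0.0442, 0.0505]
tcp_rot: [-0.051, 0.999, -0.0, 0.001]
ft_force: [-0.5, -0.4, -4.5]
width: 0.149
gripper_force: 59.2
```

```bash
python3 -m handwheel '{"travel":[[0,0,-0.008],[0,0,-0.008],[0,0,0]],"angular":[[0,0,0],[0,0,0],[0,0,0]],"gripper":[10,10,10]}'
```

```text
time: 6.12
tcp_pos: [0.6082, -0.044, 0.0482]
tcp_rot: [-0.051, 0.999, -0.0, 0.0]
ft_force: [-0.2, 0.4, -3.8]
width: 0.148
gripper_force: 59.2
```

```bash
python3 -m handwheel '{"travel":[[0,0,-0.008],[0,0,-0.008],[0,0,0]],"angular":[[0,0,0],[0,0,0],[0,0,0]],"gripper":[10,10,10]}'
python3 - <<'E'
from plant import sensors
for i in range(2):
    o=sensors.get_obs();print(o["time"],o["tcp_pos"],o["ft_force"])
E
```

```text
time: 6.37
tcp_pos: [0.6084, -0.044, 0.0465]
tcp_rot: [-0.051, 0.999, -0.0, 0.0]
ft_force: [-0.0, 0.1, -2.5]
width: 0.146
gripper_force: 59.5
6.3667 [ 0.60842062 -0.04401315  0.04647272] [-2.56831059e-04  1.24276630e-01 -2.53463562e+00]
6.3667 [ 0.60842062 -0.04401315  0.04647272] [-2.56831059e-04  1.24276630e-01 -2.53463562e+00]
```

```bash
python3 -m handwheel '{"travel":[[0,0,-0.008],[0,0,0]],"angular":[[0,0,0],[0,0,0]],"gripper":[10,10]}'
```

```text
time: 6.53
tcp_pos: [0.6086, -0.044, 0.0464]
tcp_rot: [-0.051, 0.999, 0.0, 0.0]
ft_force: [-1.8, 1.0, 4.4]
width: 0.148
gripper_force: 60.3
```

```bash
python3 -m handwheel '{"travel":[[0.001,-0.012,0],[0.001,-0.012,0],[0.001,-0.012,0],[0.001,-0.012,0],[0.001,-0.012,0],[0,0,0]],"angular":[[0,0,0],[0,0,0],[0,0,0],[0,0,0],[0,0,0],[0,0,0]],"gripper":[10,10,10,10,10,10]}'
```

```text
time: 7.03
tcp_pos: [0.6102, -0.0508, 0.0463]
tcp_rot: [-0.05, 0.999, 0.0, 0.001]
ft_force: [-1.3, 5.7, 5.0]
width: 0.151
gripper_force: 60.5
```

```bash
python3 -m handwheel '{"travel":[[0.001,-0.008,0],[0.001,-0.008,0],[0.001,-0.008,0],[0,0,0]],"angular":[[0,0,0],[0,0,0],[0,0,0],[0,0,0]],"gripper":[10,10,10,10]}'
```

```text
time: 7.37
tcp_pos: [0.6105, -0.0538, 0.0461]
tcp_rot: [-0.051, 0.999, 0.0, 0.001]
ft_force: [0.6, 4.1, 5.7]
width: 0.153
gripper_force: 60.5
```

```bash
python3 -m handwheel '{"travel":[[0.001,-0.008,0],[0.001,-0.008,0],[0,0,0]],"angular":[[0,0,0],[0,0,0],[0,0,0]],"gripper":[10,10,10]}'
```

```text
time: 7.62
tcp_pos: [0.6092, -0.0568, 0.0446]
tcp_rot: [-0.051, 0.999, -0.001, -0.0]
ft_force: [-1.1, -0.0, -3.2]
width: 0.147
gripper_force: 59.3
```

The upward force vanished and z is falling, so the hole is entering over the pin. I'll lower it.

```bash
python3 -m handwheel '{"travel":[[0,0,-0.008],[0,0,-0.008],[0,0,0]],"angular":[[0,0,0],[0,0,0],[0,0,0]],"gripper":[10,10,10]}'
```

```text
time: 7.87
tcp_pos: [0.6075, -0.0564, 0.0412]
tcp_rot: [-0.051, 0.999, -0.0, -0.002]
ft_force: [0.7, 0.1, -3.9]
width: 0.147
gripper_force: 59.3
```

```bash
python3 -m handwheel '{"travel":[[0,0,-0.008],[0,0,-0.008],[0,0,0]],"angular":[[0,0,0],[0,0,0],[0,0,0]],"gripper":[10,10,10]}'
```

```text
time: 8.12
tcp_pos: [0.6091, -0.0562, 0.0408]
tcp_rot: [-0.051, 0.999, -0.0, -0.0]
ft_force: [-0.4, 0.3, -4.5]
width: 0.15
gripper_force: 59.3
```

```bash
python3 -m handwheel '{"travel":[[0,0,-0.008],[0,0,0],[0,0,0]],"angular":[[0,0,0],[0,0,0],[0,0,0]],"gripper":[10,10,10]}'
```

```text
time: 8.37
tcp_pos: [0.6096, -0.0561, 0.0406]
tcp_rot: [-0.051, 0.999, -0.0, 0.0]
ft_force: [-1.3, 0.1, -3.2]
width: 0.148
gripper_force: 59.4
```

```bash
python3 -m handwheel '{"travel":[[0,0,-0.008],[0,0,0],[0,0,0]],"angular":[[0,0,0],[0,0,0],[0,0,0]],"gripper":[10,10,10]}'
```

```text
time: 8.62
tcp_pos: [0.6096, -0.0561, 0.0405]
tcp_rot: [-0.051, 0.999, -0.0, 0.0]
ft_force: [-3.0, -0.0, 5.3]
width: 0.152
gripper_force: 60.4
```

The plate dropped 5.9 mm and made firm contact, so it is seated. I'll release it, rise clear and check.

```bash
python3 -m handwheel '{"travel":[[0,0,0],[0,0,0],[0,0,0],[0,0,0],[0,0,0.1],[0,0,0.2],[0,0,0.25],[0,0,0.25],[-0.2,0.25,0],[-0.25,0.3,0],[-0.2,0.3,0],[0,0,0]],"angular":[[0,0,0],[0,0,0],[0,0,0],[0,0,0],[0,0,0],[0,0,0],[0,0,0],[0,0,0],[0,0,0],[0,0,0],[0,0,0],[0,0,0]],"gripper":[40,40,40,40,40,40,40,30,30,30,30,30]}'
cat > chk.py <<'E'
import sys
from h import *
ims=[];B={}
for n in("top","scene"):
    im=eyes.snapshot(n);p=proj((.6,-.06,.03),n).astype(int)
    ims.append(cv2.resize(im[p[1]-60:p[1]+60,p[0]-60:p[0]+60],(400,400),interpolation=cv2.INTER_CUBIC))
    hsv=cv2.cvtColor(im,cv2.COLOR_BGR2HSV);b=cv2.inRange(hsv,(100,150,60),(130,255,255));mk=np.zeros_like(b);cv2.circle(mk,tuple(int(v) for v in proj((.609,-.056,.056),n)),18,255,-1)
    ys,xs=np.nonzero(b&mk);B[n]=np.array([xs.mean(),ys.mean()]) if len(xs) else None;print(n,"blue",len(xs))
    for t in("dog_knob","dog_pivot","jar_red","petri_dish","dropper"):print(t,[(np.round(d["at"],3).tolist(),round(d["confidence"],2)) for d in models.pinpoint(t,n)[:1]])
print("handle",tri([(B[n],n) for n in B if B[n] is not None]))
cv2.imwrite(sys.argv[1],np.hstack(ims));o=sensors.get_obs();print(o["tcp_pos"],o["tcp_rot"],o["joint_pos"],o["width"])
E
python3 chk.py pics/seat.png
```

```text
time: 9.62
tcp_pos: [0.5307, 0.0456, 0.1352]
tcp_rot: [-0.053, 0.999, 0.002, -0.002]
ft_force: [0.1, 0.4, -0.5]
width: 0.349
gripper_force: 0.0
top blue 63
dog_knob [([0.525, -0.098, 0.067], 0.41)]
dog_pivot [([0.522, -0.126, 0.018], 0.86)]
jar_red [([0.787, 0.025, -0.003], 0.67)]
petri_dish [([0.375, 0.091, -0.004], 0.61)]
dropper [([0.722, 0.345, 0.001], 0.68)]
scene blue 129
dog_knob [([0.52, -0.096, 0.067], 0.6)]
dog_pivot [([0.526, -0.127, 0.023], 0.96)]
jar_red [([0.788, 0.025, -0.001], 0.86)]
petri_dish [([0.382, 0.09, 0.002], 0.73)]
dropper [([0.721, 0.344, 0.0], 0.77)]
handle [ 0.6181277  -0.05356039  0.05126541]
[0.53582663 0.04017692 0.13525644] [-5.02473184e-02  9.98736795e-01 -5.49339422e-07 -1.46444737e-04] [-5.57854147e-02  1.36523049e-01  1.89916393e+00 -3.59019500e-05
  1.10619680e+00 -1.72710262e+00] 0.35060684210827303
```

View pics/seat.png

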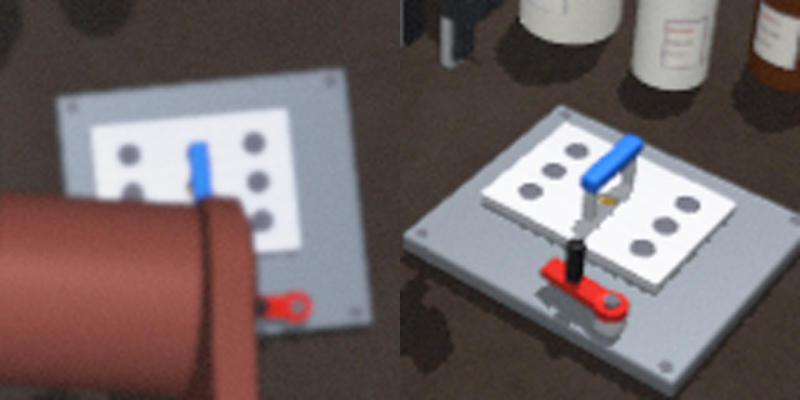

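The plate lies flat on the stage, with the brass pin showing in the hole under the handle (scene crop (607,200)). The dog is still open, with its knob at (575,258) in the crop. Next I'll turn the tool −135° over the knob to cage it.

```bash
python3 -m handwheel '{"travel":[[-0.009,-0.095,0],[-0.009,-0.095,0],[-0.009,-0.095,0],[-0.009,-0.095,0],[-0.009,-0.095,0],[-0.009,-0.095,0],[-0.009,-0.095,0],[-0.009,-0.095,0],[-0.009,-0.095,0],[-0.009,-0.095,0],[-0.009,-0.095,0],[-0.009,-0.095,0]],"angular":[[0,0,-0.059],[0,0,-0.059],[0,0,-0.059],[0,0,-0.059],[0,0,-0.059],[0,0,-0.059],[0,0,-0.059],[0,0,-0.059],[0,0,-0.059],[0,0,-0.059],[0,0,-0.059],[0,0,-0.059]],"gripper":[32,32,32,32,32,32,32,32,32,32,32,32]}'
python3 -m handwheel '{"travel":[[0,0,0],[0,0,0],[0,0,0],[0,0,0],[0,0,0],[0,0,0],[0,0,0],[0,0,0]],"angular":[[0,0,-0.059],[0,0,-0.059],[0,0,-0.059],[0,0,-0.059],[0,0,-0.059],[0,0,-0.059],[0,0,-0.059],[0,0,0]],"gripper":[32,32,32,32,32,32,32,32]}'
python3 - <<'E'
from h import *
for i in range(3):
    eyes.snapshot("scene");o=sensors.get_obs();print(o["tcp_pos"],o["tcp_rot"],o["joint_pos"][5],[(np.round(d["at"],3).tolist(),round(d["confidence"],2)) for d in models.pinpoint("dog_knob","scene")[:1]])
E
```

```text
time: 11.22
tcp_pos: [0.5226, -0.0969, 0.1353]
tcp_rot: [0.64, 0.769, -0.0, -0.0]
ft_force: [-0.8, 0.0, -0.3]
width: 0.371
gripper_force: 0.0
time: 11.88
tcp_pos: [0.5226, -0.0963, 0.1353]
tcp_rot: [0.902, 0.432, -0.0, -0.0]
ft_force: [-0.1, 0.1, -0.2]
width: 0.374
gripper_force: 0.0
[ 0.52262161 -0.09627726  0.13529269] [ 9.01011932e-01  4.33794283e-01 -9.89856798e-05 -9.21867706e-05] 0.3591159811917226 [([0.524, -0.097, 0.065], 0.74)]
[ 0.52262904 -0.09625467  0.1353608 ] [ 9.00934259e-01  4.33955592e-01 -5.95686167e-05 -3.36201257e-05] 0.358835698169023 [([0.522, -0.096, 0.068], 0.81)]
[ 0.52261539 -0.09615753  0.13536704] [ 9.01121535e-01  4.33566574e-01 -4.62208666e-05 -4.51577452e-05] 0.3598285043839673 [([0.523, -0.097, 0.066], 0.59)]
```

```bash
python3 -m handwheel '{"travel":[[0.003,-0.005,-0.15],[0,0,-0.2],[0,0,-0.15],[0,0,-0.1],[0,0,-0.1],[0,0,-0.075],[0,0,0]],"angular":[[0,0,0],[0,0,0],[0,0,0],[0,0,0],[0,0,0],[0,0,0],[0,0,0]],"gripper":[32,32,32,32,32,32,32]}'
python3 - <<'E'
import numpy as np
p=np.array([.5245,-.1267]);t=np.radians(5.8)
for a in np.r_[.09,.3:1.7:.15]: print(round(a,2),np.round(p+.030*np.array([np.cos(t)*np.sin(a)-np.sin(t)*np.cos(a),np.sin(t)*np.sin(a)+np.cos(t)*np.cos(a)]),4))
E
```

```text
time: 12.77
tcp_pos: [0.5217, -0.0963, 0.0406]
tcp_rot: [0.901, 0.433, -0.001, -0.001]
ft_force: [-1.1, 0.5, -0.3]
width: 0.375
gripper_force: 0.0
0.09 [ 0.5242 -0.0967]
0.3 [ 0.5304 -0.0973]
0.45 [ 0.5348 -0.0985]
0.6 [ 0.5389 -0.1004]
0.75 [ 0.5426 -0.1028]
0.9 [ 0.546  -0.1058]
1.05 [ 0.5489 -0.1092]
1.2 [ 0.5512 -0.1131]
1.35 [ 0.553  -0.1172]
1.5 [ 0.5541 -0.1216]
1.65 [ 0.5545 -0.126 ]
```

```bash
python3 -m handwheel '{"travel":[[0,0,0],[0,0,0],[0,0,0],[0.02,-0.015,0],[0.052,-0.005,0],[0.037,-0.01,0],[0.034,-0.016,0],[0,0,0]],"angular":[[0,0,0],[0,0,0],[0,0,0],[0,0,0],[0,0,0],[0,0,0],[0,0,0],[0,0,0]],"gripper":[18,18,18,18,18,18,18,18]}'
```

```text
time: 13.43
tcp_pos: [0.5413, -0.1024, 0.0426]
tcp_rot: [0.901, 0.433, 0.0, 0.0]
ft_force: [-1.0, 0.4, 0.6]
width: 0.214
gripper_force: 0.5
```

```bash
python3 -m handwheel '{"travel":[[0.031,-0.02,0],[0.028,-0.025,0],[0.024,-0.028,0],[0.019,-0.0325,0],[0.015,-0.034,0],[0,0,0]],"angular":[[0,0,0],[0,0,0],[0,0,0],[0,0,0],[0,0,0],[0,0,0]],"gripper":[18,18,18,18,18,18]}'
```

```text
time: 13.93
tcp_pos: [0.5549, -0.1205, 0.0426]
tcp_rot: [0.902, 0.433, 0.0, 0.001]
ft_force: [-0.1, -0.7, -0.1]
width: 0.212
gripper_force: 0.0
```

```bash
python3 -m handwheel '{"travel":[[0.007,-0.03,0],[0.002,-0.03,0],[0,-0.02,0],[0,0,0]],"angular":[[0,0,0],[0,0,0],[0,0,0],[0,0,0]],"gripper":[18,18,18,18]}'
python3 - <<'E'
from h import *
ims=[]
for n in("top","scene"):
    im=eyes.snapshot(n);p=proj((.56,-.1,.03),n).astype(int)
    ims.append(cv2.resize(im[p[1]-45:p[1]+45,p[0]-45:p[0]+45],(400,400),interpolation=cv2.INTER_CUBIC))
    for t in("dog_knob",):print(t,[(np.round(d["at"],3).tolist(),round(d["confidence"],2)) for d in models.pinpoint(t,n)[:1]])
cv2.imwrite("pics/dog.png",np.hstack(ims))
E
```

```text
time: 14.27
tcp_pos: [0.5553, -0.1294, 0.0425]
tcp_rot: [0.902, 0.433, -0.0, 0.0]
ft_force: [-0.5, -0.2, -0.2]
width: 0.21
gripper_force: 0.2
dog_knob [([0.556, -0.126, 0.069], 0.36)]
dog_knob [([0.549, -0.123, 0.067], 0.68)]
```

View pics/dog.png

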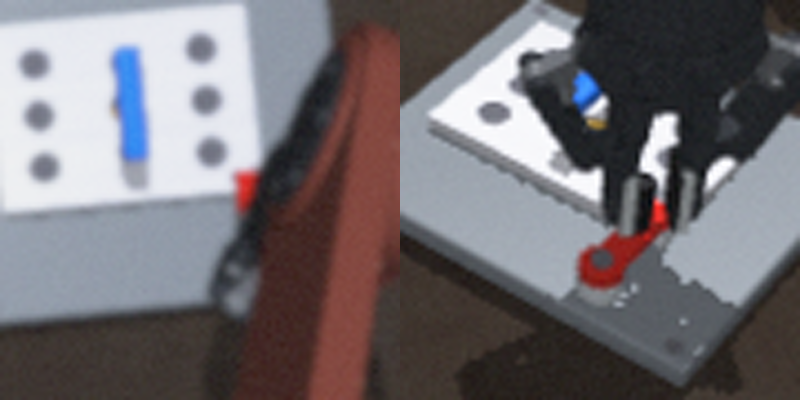

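The dog now reaches over the plate's edge (tip at crop (655,212) in the scene half). One more small push toward the stop, then I'll release and rise.

```bash
python3 -m handwheel '{"travel":[[0,-0.01,0],[0,-0.01,0],[0,0,0]],"angular":[[0,0,0],[0,0,0],[0,0,0]],"gripper":[18,18,18]}'
python3 -m handwheel '{"travel":[[0,0,0],[0,0,0],[0,0,0.1],[0,0,0.2],[0,0,0.25],[0,0,0.25],[-0.2,0.25,0],[-0.2,0.3,0],[-0.2,0.3,0],[0,0.3,0],[0,0.3,0],[0,0,0]],"angular":[[0,0,0],[0,0,0],[0,0,0],[0,0,0],[0,0,0],[0,0,0],[0,0,0],[0,0,0],[0,0,0],[0,0,0],[0,0,0],[0,0,0]],"gripper":[26,26,26,26,26,26,26,26,26,26,26,26]}'
python3 chk.py pics/end.png
```

```text
time: 14.72
tcp_pos: [0.5552, -0.1308, 0.0424]
tcp_rot: [0.901, 0.433, -0.0, -0.0]
ft_force: [0.1, 1.8, 0.2]
width: 0.213
gripper_force: 0.6
time: 15.72
tcp_pos: [0.4844, 0.0454, 0.1396]
tcp_rot: [0.9, 0.435, 0.001, -0.001]
ft_force: [-0.5, 1.1, -0.0]
width: 0.303
gripper_force: 0.0
top blue 99
dog_knob [([0.558, -0.124, 0.069], 0.76)]
dog_pivot [([0.524, -0.128, 0.017], 0.63)]
jar_red [([0.788, 0.026, -0.001], 0.75)]
petri_dish [([0.373, 0.092, -0.004], 0.55)]
dropper [([0.721, 0.342, 0.002], 0.86)]
scene blue 129
dog_knob [([0.551, -0.125, 0.067], 0.66)]
dog_pivot [([0.526, -0.128, 0.02], 0.58)]
jar_red [([0.791, 0.023, 0.0], 0.56)]
petri_dish [([0.379, 0.088, 0.002], 0.83)]
dropper [([0.612, -0.056, 0.057], 0.27)]
handle [ 0.61021076 -0.05577635  0.05670841]
[0.4850845  0.03975302 0.13829169] [ 9.01747587e-01  4.32262958e-01 -1.39743746e-04 -6.79761363e-05] [-6.25439625e-02  2.51789377e-02  2.01273842e+00 -1.97608262e-05
  1.10398559e+00  6.14259655e-01] 0.30027107231723926
```

View pics/end.png

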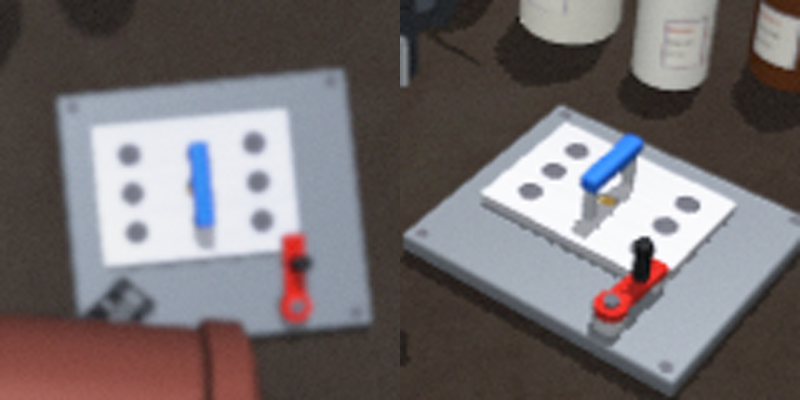

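The dog points along the stage's +x over the plate's edge (top crop: pivot (297,308), tip (293,236)), about 1.6 rad. The handle stands at z = 56.7 mm against 56 expected, the plate is flat and the robot is clear.

```bash
python3 -c "
from plant import ctrl;print(ctrl.hand_in())"
```

```text
the job is handed in; nothing more can be done
None
```

I handed the job in: the carrier plate is seated flat over the pin, the dog is swung to about 1.6 rad over its front edge, and the bystanders show no movement beyond measurement error; the hand-in gave no verdict.

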